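Lay out a lock job on the kiosk mat

ROBOT

A 7-joint arm with a two-finger parallel gripper is mounted at the origin on the work surface. World frame = base frame: x ahead of the robot, y to its left, z up, the work surface at z = 0. Lengths are in m, angles in rad, forces in N, time in s.
With the tool pointing down it reaches from about 0.425 to 0.95 m from the base axis. Payload 16.7 kg.
Tool frame: the origin (TCP) lies between the finger pads; the fingertips stand 22 mm ahead of it and the grasp point (between the pads) lies 3 mm ahead of it; z points along the fingers, y is the line along which they close (so a half turn about z gives the same grasp; the last joint's range is limited). The gripper opens to 94 mm and grips with 3 to 60 N. Pads are 16 mm wide; open, the fingers measure 119 mm over their backs; the gripper's body (75 mm by 177 mm) begins 78 mm behind the grasp point.
Start: joints at [-1.347, 0.426, 0.074, 1.606, -0.034, 1.111, -0.067], TCP at [0.246, 0.628, 0.203] pointing down, gripper open.
Joint ranges: [-2.85, 2.85], [-0.5, 2.14], [-1.23, 1.37], [0.21, 2.46], [-1.02, 4.16], [0.16, 2.05], [-2.73, 2.73]. Speed limits (rad/s): [1.89, 1.89, 2.39, 2.39, 3.01, 3.01, 3.01].

INTERFACE

Orientations are given as a unit quaternion [w, x, y, z].
In Python, from bench import ctrl gives the robot as it stands.
- The arm moves only by the tool jog_arm, never from a script. Its argument "moves" is a list of rows, each an object of numbers: "tx", "ty", "tz": the shift along the tool's x, y, z in m; "twist": the turn about the tool's z in rad; "hand": the finger opening in m, from 0 to 0.094. A call has exactly 5 rows; each row shifts and turns the commanded pose from where the row before left it, along the tool's axes as they then stand; what a row does not reach is not made up. A row lasts 1/8 s, in which the tool goes at most 62.5 mm and 10.7 degrees, less where a joint would pass 70% of its speed; a pose out of reach is approached as far as the arm can. A call with a gripper value outside its range is refused whole. The fingers move at their own pace and stop on an object; "newtons" is the grip in N (left out, the last holds). Time passes only in rows, so rows that do not move let the fingers close, or fill a call up. It gives the time, the measured TCP pose, the force, the opening and the grip force at its end, in the units of the state.
- ctrl.get_state(): the state, without advancing time (a new reading comes with each control period).
- ctrl.get_image(name): name is "side" or "top"; returns the picture (384x512x3 uint8, red, green, blue); there is no depth.
- ctrl.calibration(name): a dict with "mtx" (3x3 intrinsics, pixels), "world_to_cam" (4x4, takes a point from world to camera coordinates). Camera axes: x right, y down, z forward; pixel columns grow to the right and rows downward; lengths in m; the calibration is good to about 2 mm. A picture is of the moment at which its call begins. calibration takes no time and is no camera call.
- ctrl.sign_off(): hands the job in; it is judged then, once.
Trained networks look in the newest picture that a camera, given by its name, has taken for a name from the list of things; names that differ only in an ending like _2 or _b are one class to them, and where a whole thing is asked for, a point or a joint stands for the part that bears it (a point fixed in the world has none). Each returns a list of dicts, best first, with "score" (0 to 1); they miss things now and then, are a little off and sometimes report something else, mostly with a low value. They report only what shows in the picture. A call takes as long as a camera call. They do not tell look-alikes from the thing itself.
- ctrl.regions_of(camera, name): "pixels" (384x512 bool, what is visible of it) and "extent" ([left, top, right, bottom] in pixels, round what is visible of it).
- ctrl.mark_of(camera, name): "uv" ([column, row] in pixels: a listed point, or the origin of a listed thing).
The state is a dict: "t": time; "q": joint angles; "joint_vel": joint speeds; "effort": joint torques, N m; "position": TCP position; "eef_rot": TCP orientation; "contact_force": force on the tool from outside, world axes, zero at the start; "moment": the same for the moment, N m; "width": finger opening in m; "finger_force": force on a finger pad.
Only numpy, scipy, OpenCV 4.12 (cv2) and the standard library are available. Lean on these libraries where they do the work, as an engineer would, in place of code of your own. Each camera call takes 0.05 s, during which the arm holds its last target. There are 200 camera calls.

TASK

Set out the lock job on the grey mat: lay the chrome lock body flat exactly halfway between the funnel stand and the key clamp, and stand the brass cylinder upright on top of the middle of it. Then lay the longest key blank halfway between the lock body and the funnel stand, and the shortest one halfway between the lock body and the key clamp, with both keys and the lock body lying square across the mat (lengthwise over its short side, either way round) and centred on its width. Leave the middle-sized key, the padlock and the mallet where they are.

Things in the scene. Friction and masses are not known exactly. Their poses are not given: they have to be found in the camera images.
- mat: Fixed grey layout mat on the counter, 130 x 530 x 3 mm thick; origin at the centre of its underside (on the counter, z = 0); its x axis runs straight across the mat (130 mm, roughly away from the robot), y along its length. Its place and yaw (up to 0.12) vary.
- funnel_stand: Fixed stand at one end of the mat (which end varies): dull aluminium funnel, rim 70 mm across, 88 mm above the mat, over a clear acrylic cup 58 mm wide on a dark 100 x 70 mm foot; thin post on the side away from the robot. Origin on the mat's surface under the cup's middle, on the mat's long centre line, 225 mm from the mat's middle; axes as the mat's.
- key_clamp: Fixed grey key clamp (small vice with two steel jaws) at the other end of the mat, 90 x 64 mm, 72 mm high, its screw on the side away from the robot. Origin on the mat's surface under its middle, on the mat's long centre line, 225 mm from the mat's middle; axes parallel to the mat's.
- lock_body: Loose chrome mortise lock body lying flat, 0.4 kg: case 80 (x) x 52 (y) x 18 mm high; along its -y side a face plate 112 mm long, 4 mm thick, equally high; 56 mm over both. A brass bolt stub stands 7 mm out of the plate, 32 mm from the middle towards -x. Origin: centre of the underside, 28 mm to either outer face in y. Flat top. Grip across y at the middle.
- cylinder: Loose brass lock cylinder standing upright, about 0.14 kg: round foot 38 mm across and 6 mm high, round body 30 mm across above it, 30 mm high in all, with a black keyway line on top. Origin at the centre of its underside, z up.
- key_long: Loose long copper key blank lying flat, 110 mm long, 7 mm thick, with a round ring bow 32 mm wide at the -x end; straight shank 8 mm wide along x; near the +x tip a flat bit stands 14 mm out to +y. Origin at mid-length on the shank's centre line, on the underside. Grip across y, 0 to 10 mm from the origin towards +x.
- key_mid: Loose copper key blank of middle length, 86 mm, with a square bow 27 mm wide at the -x end; otherwise like the long one. Not needed; stays where it lies.
- key_short: Loose short copper key blank lying flat, 64 mm long, 7 mm thick, with a triangular bow 31 mm wide at the -x end; straight shank 8 mm wide along x; near the +x tip (from 17 mm on) a flat bit stands 14 mm out to +y. Origin at mid-length on the shank's centre line, on the underside. Grip across y, 4 mm from the origin towards +x.
- padlock: Loose brass padlock lying flat, body 40 x 44 x 20 mm, steel shackle to +x; origin under the middle of the whole, on the underside. Not needed; stays where it lies.
- mallet: Loose small mallet, yellow rubber head 45 x 68 x 40 mm, wooden handle 18 mm thick reaching 170 mm to -x. Origin under the head. Not needed; stays where it lies.
Mind the look-alikes: they are no part of the job. What is shaped like the lock_body but green is not meant.

How it is judged:
At the end, for the whole second after the job is handed in: Lock body flat, within 15 mm of the mat's middle each way; cylinder upright on it, within 12 mm of its centre; long key 98-127 mm from the funnel stand, short key 98-127 mm from the clamp, inward, within 15 mm of the mat's centre line; lock and keys within 0.26 rad of square; all at rest (x of lock_body in the frame of mat between -0.015 and 0.015 m and y of lock_body in the frame of mat between -0.015 and 0.015 m and angle between the x axis of each of lock_body, key_long, key_short and the x axis of mat, either way round below 0.26 rad and angle between each of lock_body, cylinder's own z axis and vertical below 0.1 rad and z of lock_body in the frame of mat below 0.008 m and linear speed of each of lock_body, key_long, key_short, cylinder below 0.02 m/s and angular speed of each of lock_body, key_long, key_short, cylinder below 0.2 rad/s and horizontal distance between key_long and funnel_stand between 0.0975 and 0.1275 m and x of key_long in the frame of mat between -0.015 and 0.015 m and y of key_long in the frame of mat between -0.145 and 0.145 m and angle between the z axis of each of key_long, key_short and the z axis of mat, either way round below 0.15 rad and z of each of key_long, key_short in the frame of mat below 0.014 m and horizontal distance between key_short and key_clamp between 0.0975 and 0.1275 m and x of key_short in the frame of mat between -0.015 and 0.015 m and y of key_short in the frame of mat between -0.145 and 0.145 m and x of cylinder in the frame of lock_body between -0.012 and 0.012 m and y of cylinder in the frame of lock_body between -0.012 and 0.012 m and z of cylinder in the frame of lock_body between 0.015 and 0.022 m); the robot touches nothing.
It fails at once if the middle-sized key is moved by more than 20 mm (distance of key_mid from where it was at the start of the episode above 0.02 m).
It fails at once if the padlock is moved by more than 20 mm (distance of padlock from where it was at the start of the episode above 0.02 m).
It fails at once if the mallet is moved by more than 20 mm (distance of mallet from where it was at the start of the episode above 0.02 m).
It also fails if it takes over 99 s, if anything falls off the work surface, if the arm or the gripper's body presses on something with over 40 N, if the wrist force passes 120 N, or if a joint passes its speed limit or range.

## Working session

There is one attempt and no reset: what is moved stays moved. The work goes in short steps, Python scripts to look and compute and a tool call to move; the robot and the scene stay as the last step left them, time stands still between calls to the robot, and variables do not carry over. Pictures are saved under pics/ and viewed, at most 14 in all, crops included, and the job is handed in when it is done.

Besides the shell and the picture viewer there is one more tool, called after "Emit:" in YAML: its name, and indented under it one key for each argument. jog_arm: Moves the arm, as the interface text tells. Its arguments: {"type":"object","properties":{"moves":{"type":"array"},"newtons":{"type":"number"}},"required":["moves"]}

```bash
mkdir -p pics; python3 - <<'E'
from bench import ctrl
import cv2,numpy as np
for n in("top","side"):
    im=ctrl.get_image(n); cv2.imwrite(f"pics/{n}0.png",cv2.resize(im[:,:,::-1],(800,600),interpolation=cv2.INTER_CUBIC))
    c=ctrl.calibration(n); print(n,np.round(c["mtx"],1).tolist(),np.round(c["world_to_cam"],3).tolist())
for k in "mat funnel_stand key_clamp lock_body cylinder key_long key_mid key_short padlock mallet".split():
    print(k,[(np.round(d["uv"],1).tolist(),round(d["score"],2)) for d in ctrl.mark_of("top",k)])
print(ctrl.get_state())
E
```

```text
top [[420.6, 0.0, 251.7], [0.0, 420.6, 186.7], [0.0, 0.0, 1.0]] [[-0.017, -1.0, -0.001, 0.055], [-0.999, 0.017, -0.052, 0.504], [0.052, -0.0, -0.999, 1.059], [0.0, 0.0, 0.0, 1.0]]
side [[388.0, 0.0, 259.9], [0.0, 388.0, 188.3], [0.0, 0.0, 1.0]] [[-1.0, -0.022, -0.003, 0.497], [-0.011, 0.606, -0.795, 0.007], [0.019, -0.795, -0.606, 1.066], [0.0, 0.0, 0.0, 1.0]]
mat [([249.1, 136.7], 0.84), ([112.9, 164.1], 0.18)]
funnel_stand [([331.2, 134.4], 0.73)]
key_clamp [([164.5, 138.0], 0.89)]
lock_body [([195.2, 205.6], 0.94), ([204.4, 266.8], 0.87), ([148.1, 270.7], 0.64)]
cylinder [([344.9, 203.0], 0.45)]
key_long [([388.1, 198.4], 0.77)]
key_mid [([144.8, 200.8], 0.47), ([389.8, 201.6], 0.26)]
key_short [([387.3, 198.9], 0.51), ([248.7, 205.4], 0.46)]
padlock [([295.5, 202.3], 0.85)]
mallet [([113.2, 163.5], 0.79)]
{'t': 0.6, 'q': array([-1.34651073,  0.4260584 ,  0.07387108,  1.60600419, -0.03412754,
        1.11077979, -0.06711617]), 'joint_vel': array([-3.97243473e-04,  1.03606194e-03, -5.42545009e-04, -5.45572284e-04,
       -9.47370994e-04, -1.24508437e-03,  1.71728897e-05]), 'effort': array([-4.21847435e-04, -9.35106254e+01,  3.66214760e+00, -4.54403114e+01,
       -4.87986999e-02,  1.34277032e-02, -6.09383937e-05]), 'position': array([0.24645036, 0.62836739, 0.20269183]), 'eef_rot': array([-3.52796465e-05,  1.85836186e-01,  9.82580740e-01,  8.15701106e-06]), 'contact_force': array([-0.48336313,  0.31016665,  0.31285626]), 'moment': array([-0.03588291,  0.06663259, -0.00680651]), 'finger_force': 0.0, 'width': 0.09368741447954222}
```

View pics/top0.png

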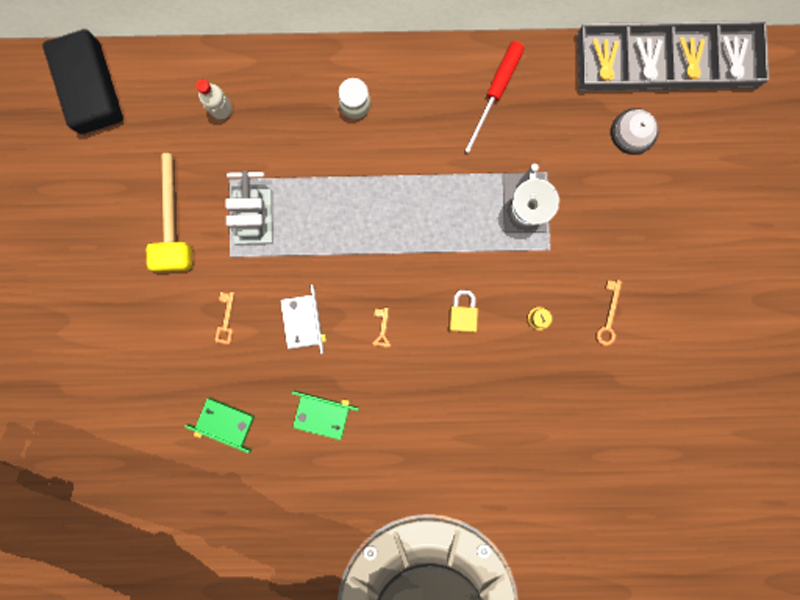

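View pics/side0.png

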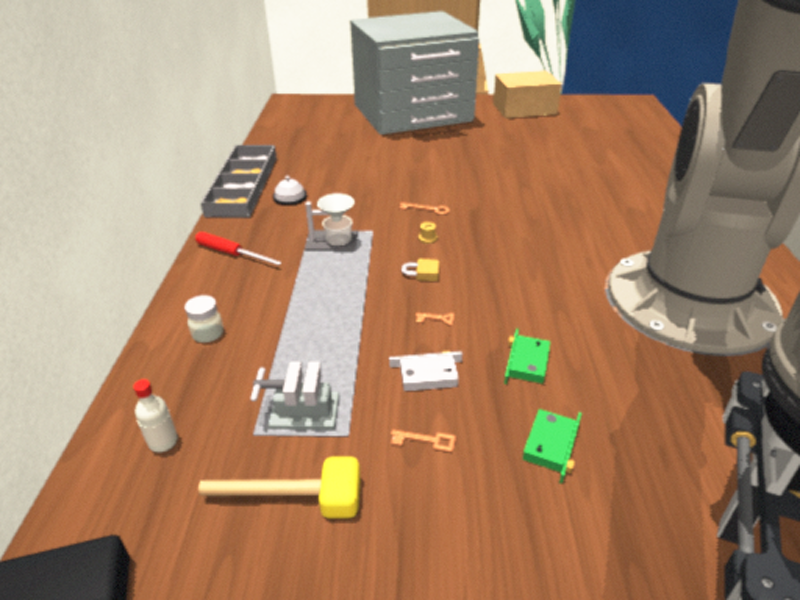

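Top view (800x600 px): candidates for the lock body are the chrome one at (302,320) and green ones at (222,423) and (323,416). The chrome one fits, because green is excluded. Keys by bow: ring/longest (609,312), square/middle (225,318), triangle/shortest (381,327). The cylinder is at (540,318), the funnel on the right and the clamp on the left. Next I'll measure in an orthophoto and confirm in an enlarged crop.

```bash
cat > h.py <<'E'
from bench import ctrl
import cv2,numpy as np
def proj(P,cam="top"):
    c=ctrl.calibration(cam); P=np.atleast_2d(P); q=np.c_[P,np.ones(len(P))]@np.array(c["world_to_cam"])[:3].T@np.array(c["mtx"]).T
    return q[:,:2]/q[:,2:]
def toworld(uv,z,cam="top"):
    c=ctrl.calibration(cam); M=np.array(c["mtx"])@np.array(c["world_to_cam"])[:3]
    H=M[:,[0,1,3]].copy(); H[:,2]+=M[:,2]*z
    return cv2.perspectiveTransform(np.float64(uv).reshape(-1,1,2),np.linalg.inv(H))[:,0]
def ortho(im,z,x0,x1,y0,y1,s,cam="top"):
    # rows: x decreasing downward, cols: y decreasing rightward; s px/m
    w=[(x1,y1),(x1,y0),(x0,y0),(x0,y1)]; W=int((y1-y0)*s);Hh=int((x1-x0)*s)
    src=np.float32(proj([(a,b,z) for a,b in w],cam))
    return cv2.warpPerspective(im,cv2.getPerspectiveTransform(src,np.float32([(0,0),(W,0),(W,Hh),(0,Hh)])),(W,Hh),flags=cv2.INTER_CUBIC)
def rect(mask,z,cam="top"):
    v,u=np.nonzero(mask); w=toworld(np.c_[u,v],z,cam).astype(np.float32)
    (c,s,a)=cv2.minAreaRect(w*1000); return np.round(c,1),np.round(s,1),round(a,1)
E
python3 - <<'E'
from h import *
im=ctrl.get_image("top")
for k,z in dict(mat=.003,lock_body=.018,cylinder=.03,key_long=.007,key_mid=.007,key_short=.007,padlock=.02,mallet=.03,funnel_stand=.088,key_clamp=.07).items():
    for d in ctrl.regions_of("top",k): print(k,round(d["score"],2),np.round(d["extent"]).tolist(),d["pixels"].sum(),*rect(d["pixels"],z))
o=ortho(im,.007,.36,.56,-.22,.33,1450); cv2.imwrite("pics/o1.png",o[:,:,::-1]); print(o.shape)
E
```

```text
mat 0.96 [147.0, 110.0, 354.0, 164.0] 8159 [635.8  50.5] [530.1 132.8] 90.0
lock_body 0.93 [121.0, 257.0, 160.0, 288.0] 844 [299.6 326.6] [105.7  64.9] 72.6
lock_body 0.69 [185.0, 251.0, 229.0, 282.0] 807 [307.9 165.8] [106.7  62.5] 78.2
lock_body 0.39 [137.0, 187.0, 152.0, 223.0] 252 [466.7 322.5] [28.3 83.8] 87.6
cylinder 0.57 [336.0, 197.0, 354.0, 213.0] 177 [ 457.7 -185.2] [35.2 35.6] 43.7
key_long 0.56 [382.0, 180.0, 396.0, 222.0] 185 [ 465.4 -305.6] [ 23.1 104.8] 80.9
key_mid 0.45 [138.0, 187.0, 149.0, 223.0] 168 [468.  324.9] [25.6 76.7] 89.0
key_short 0.46 [240.0, 193.0, 248.0, 223.0] 155 [448.3  69.5] [25.5 61.3] 89.1
padlock 0.64 [288.0, 191.0, 306.0, 214.0] 306 [468.7 -65.1] [45.5 55.8] 88.8
mallet 0.65 [93.0, 99.0, 124.0, 173.0] 969 [638.8 408.4] [193.5  73. ] 0.1
funnel_stand 0.95 [316.0, 105.0, 355.0, 150.0] 1259 [ 638.9 -165.7] [ 83.6 103.7] 88.5
key_clamp 0.71 [144.0, 110.0, 175.0, 156.0] 1104 [638.7 270.6] [ 75.4 113.2] 89.6
(290, 797, 3)
```

View pics/o1.png

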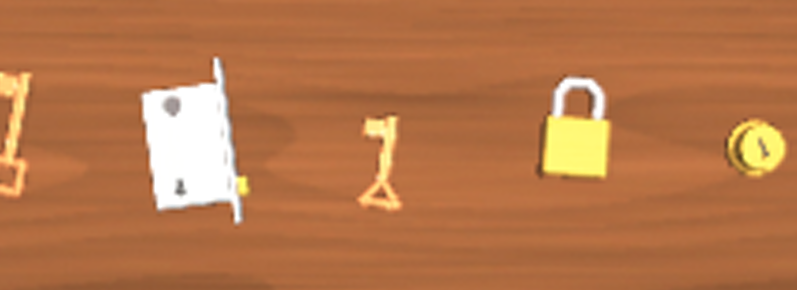

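Confirmed: the chrome lock is at crop (195,145), the short triangular-bow key at (383,160) and the cylinder at (763,150). All are separate from the padlock and the other keys. Next I'll fit exact poses by matching silhouettes.

```bash
cat >> h.py <<'E'
from scipy.optimize import minimize
def box(x0,x1,y0,y1): return np.array([(x0,y0),(x1,y0),(x1,y1),(x0,y1)],float)
def circ(r,x=0): t=np.linspace(0,2*np.pi,24,endpoint=False); return np.c_[x+r*np.cos(t),r*np.sin(t)]
# parts: (polygon mm, z0, z1, fill)
M=dict(mat=[(box(-65,65,-265,265),3,3,1)],
 lock_body=[(box(-40,40,-24,28),0,18,1),(box(-56,56,-28,-24),0,18,1)],
 cylinder=[(circ(19),0,6,1),(circ(15),6,30,1)],
 key_long=[(box(-25,55,-4,4),0,7,1),(box(40,53,4,14),0,7,1),(circ(16,-39),0,7,1),(circ(9,-39),0,7,0)],
 key_short=[(box(-8,32,-4,4),0,7,1),(box(17,30,4,14),0,7,1),(np.array([(-32,-15.5),(-32,15.5),(-6,0)]),0,7,1),(np.array([(-28,-8),(-28,8),(-14,0)]),0,7,0)])
S=4
def sil(name,p,cam,org,shape,zoff):
    m=np.zeros(shape,np.uint8); c,s=np.cos(p[2]),np.sin(p[2])
    for poly,z0,z1,f in M[name]:
        w=(poly/1000)@np.array([[c,s],[-s,c]])+p[:2]
        P=[proj(np.c_[w,np.full(len(w),z/1000+zoff)],cam) for z in (z0,z1)]
        pts=np.vstack(P); pts=cv2.convexHull(np.float32(pts))[:,0] if f else P[1]
        cv2.fillPoly(m,[np.int32(np.round(((pts+.5-org)*S)*16))],f,shift=4)
    return m.astype(np.float32)
def fit(im,name,p0,maskf,cam="top",zoff=0,pad=14):
    u=sil_pts=proj(np.c_[np.vstack([a[0] for a in M[name]])/1000@np.array([[np.cos(p0[2]),np.sin(p0[2])],[-np.sin(p0[2]),np.cos(p0[2])]])+p0[:2],np.full(sum(len(a[0]) for a in M[name]),zoff)],cam)
    a=np.floor(u.min(0)-pad).astype(int).clip(0); b=np.ceil(u.max(0)+pad).astype(int)
    cr=im[a[1]:b[1],a[0]:b[0]]; cr=cv2.resize(cr,None,fx=S,fy=S,interpolation=cv2.INTER_CUBIC)
    m=cv2.GaussianBlur(maskf(cr).astype(np.float32),(0,0),2)
    def cost(d):
        r=cv2.GaussianBlur(sil(name,p0+d*[.001,.001,.02],cam,a,m.shape,zoff),(0,0),2)
        return 1-np.minimum(m,r).sum()/np.maximum(m,r).sum()
    best=min((minimize(cost,s0,method="Nelder-Mead",options=dict(initial_simplex=np.array(s0)+np.array([[0,0,0],[5,0,0],[0,5,0],[0,0,4]]),xatol=.02,fatol=1e-4)) for s0 in ([0,0,0],[-3,-3,-3])),key=lambda r:r.fun)
    return p0+best.x*[.001,.001,.02],best.fun
hsv=lambda c:cv2.cvtColor(c,cv2.COLOR_RGB2HSV).astype(int)
bright=lambda c:hsv(c)[:,:,2]>222
grey=lambda c:(hsv(c)[:,:,1]<60)
gb=lambda c:(hsv(c)[:,:,1]<70)&(hsv(c)[:,:,2]>150)
E
python3 - <<'E'
from h import *
im=ctrl.get_image("top")
dbg=[]
for n,p,f in (("mat",(.636,.0505,.0),grey),("lock_body",(.460,.1976,.13),gb),("cylinder",(.458,-.187,0),lambda c:(hsv(c)[:,:,0]>18)&(hsv(c)[:,:,0]<35)&(hsv(c)[:,:,1]>120)),("key_long",(.465,-.306,-.12),bright),("key_short",(.448,.067,-.1),bright)):
    p,c=fit(im,n,np.array(p),f); print(n,np.round(p,4),round(c,3))
    u=proj(np.r_[p[:2],.0])[0]
    B=4; big=cv2.resize(im,None,fx=B,fy=B,interpolation=cv2.INTER_CUBIC) if not dbg else big; dbg.append(1)
    for s in (sil(n,p,"top",np.zeros(2),big.shape[:2],0),):
        cv2.drawContours(big,cv2.findContours(s.astype(np.uint8),cv2.RETR_LIST,cv2.CHAIN_APPROX_NONE)[0],-1,(0,0,255),1)
    globals()[n]=u
t=[cv2.resize(big[int(u[1]*4)-130:int(u[1]*4)+130,int(u[0]*4)-100:int(u[0]*4)+100],None,fx=1,fy=1) for u in (lock_body,cylinder,key_long,key_short)]
b=cv2.resize(big[100*4:170*4,140*4:360*4],(800,255)); cv2.imwrite("pics/fit1.png",np.vstack([np.hstack(t),b])[:,:,::-1])
E
```

```text
mat [0.6349 0.0513 0.0038] 0.031
lock_body [0.4592 0.1987 0.1345] 0.037
cylinder [ 0.4588 -0.1915 -0.0258] 0.139
key_long [ 0.4652 -0.3098 -0.2682] 0.259Traceback (most recent call last):
  File "<stdin>", line 5, in <module>
  File "h.py", line 44, in fit
    best=min((minimize(cost,s0,method="Nelder-Mead",options=dict(initial_simplex=np.array(s0)+np.array([[0,0,0],[5,0,0],[0,5,0],[0,0,4]]),xatol=.02,fatol=1e-4)) for s0 in ([0,0,0],[-3,-3,-3])),key=lambda r:r.fun)
  File "h.py", line 44, in <genexpr>
    best=min((minimize(cost,s0,method="Nelder-Mead",options=dict(initial_simplex=np.array(s0)+np.array([[0,0,0],[5,0,0],[0,5,0],[0,0,4]]),xatol=.02,fatol=1e-4)) for s0 in ([0,0,0],[-3,-3,-3])),key=lambda r:r.fun)
              ~~~~~~~~^^^^^^^^^^^^^^^^^^^^^^^^^^^^^^^^^^^^^^^^^^^^^^^^^^^^^^^^^^^^^^^^^^^^^^^^^^^^^^^^^^^^^^^^^^^^^^^^^^^^^^^^^^^^^^^^^^^^^^^^^^^^^^^^^^^^^^^^^^
    res = _minimize_neldermead(fun, x0, args, callback, bounds=bounds,
                               **options)
    fxcc = func(xcc)
    fx = function(np.copy(x), *(wrapper_args + args))
  File "h.py", line 42, in cost
    r=cv2.GaussianBlur(sil(name,p0+d*[.001,.001,.02],cam,a,m.shape,zoff),(0,0),2)
                       ~~~^^^^^^^^^^^^^^^^^^^^^^^^^^^^^^^^^^^^^^^^^^^^^^
  File "h.py", line 32, in sil
    P=[proj(np.c_[w,np.full(len(w),z/1000+zoff)],cam) for z in (z0,z1)]
       ~~~~^^^^^^^^^^^^^^^^^^^^^^^^^^^^^^^^^^^^^^^^^^
  File "h.py", line 4, in proj
    c=ctrl.calibration(cam); P=np.atleast_2d(P); q=np.c_[P,np.ones(len(P))]@np.array(c["world_to_cam"])[:3].T@np.array(c["mtx"]).T
ValueError: time passes only in moves, steps and waits
```

```bash
sed -i 's/^import cv2,numpy as np/import cv2,numpy as np\nCAL={n:ctrl.calibration(n) for n in ("top","side")}/; s/c=ctrl.calibration(cam)/c=CAL[cam]/' h.py
sed -i 's/^bright=.*/bright=lambda c:(hsv(c)[:,:,2]>215)\&(c[:,:,1]>115)/' h.py
cat >> h.py <<'E'
def outline(im,items,B=4):
    big=cv2.resize(im,None,fx=B,fy=B,interpolation=cv2.INTER_CUBIC)
    for n,p,z in items:
        s=sil(n,p,"top",np.zeros(2),big.shape[:2],z).astype(np.uint8)
        cv2.drawContours(big,cv2.findContours(s,cv2.RETR_LIST,cv2.CHAIN_APPROX_NONE)[0],-1,(0,0,255),1)
    return big
E
cat > run1.py <<'E'
from h import *
im=ctrl.get_image("top"); R={}
for n,p,f in (("mat",(.636,.0505,.0),grey),("lock_body",(.460,.1976,.13),gb),("cylinder",(.458,-.187,0),lambda c:(hsv(c)[:,:,0]>18)&(hsv(c)[:,:,0]<35)&(hsv(c)[:,:,1]>120)),("key_long",(.465,-.308,-.17),bright),("key_short",(.448,.067,-.1),bright)):
    R[n],c=fit(im,n,np.array(p),f); print(n,np.round(R[n],4),round(c,3))
big=outline(im,[(n,R[n],0) for n in R])
t=[]
for n in ("lock_body","cylinder","key_long","key_short"):
    u=(proj(np.r_[R[n][:2],0])[0]*4).astype(int); t.append(big[u[1]-130:u[1]+130,u[0]-100:u[0]+100])
b=cv2.resize(big[400:680,560:1440],(800,255)); cv2.imwrite("pics/fit1.png",np.vstack([np.hstack(t),b])[:,:,::-1])
E
python3 run1.py
```

```text
mat [0.6349 0.0513 0.0038] 0.031
lock_body [0.4595 0.1985 0.1316] 0.037
cylinder [ 0.4588 -0.1915 -0.0258] 0.134
key_long [ 0.4655 -0.3102 -0.2615] 0.234
key_short [ 0.4488  0.0647 -0.1358] 0.252
```

View pics/fit1.png

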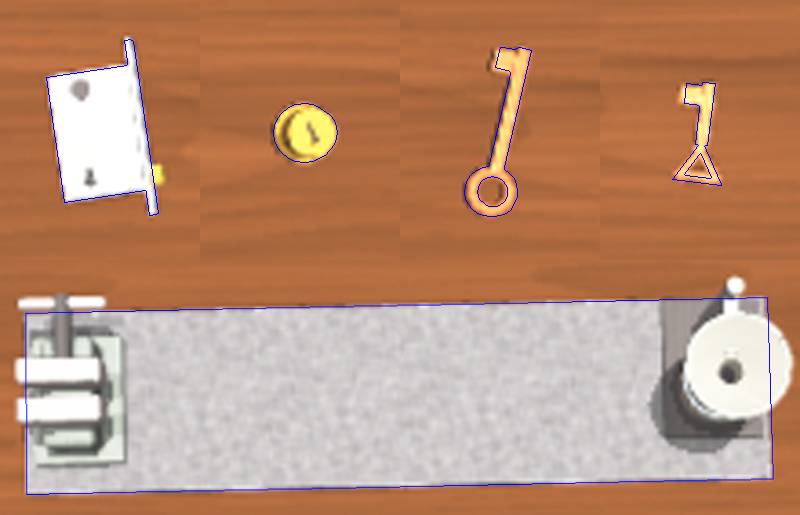

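The outlines fit all five items well in fit1.png. Next is a small planner that prints rows for me to write.

```bash
cat > p.py <<'E'
# usage: p.py x y z yangle_rad [maxstep] [hand] ; from state, prints rows
import sys,numpy as np
from bench import ctrl
from scipy.spatial.transform import Rotation as R
def rows(pos,rot,tgt,ang,step=.055,tw=.17):
    pos=np.array(pos);out=[]
    f=lambda r:r.as_matrix()
    e=lambda r:(ang-np.arctan2(f(r)[1,1],f(r)[0,1])+np.pi/2)%np.pi-np.pi/2
    n=int(np.ceil(max(np.linalg.norm(tgt-pos)/step,abs(e(rot))/tw)))
    for i in range(n):
        k=n-i; d=np.round(f(rot).T@(tgt-pos)/k,3); w=np.round(-e(rot)/k,2)
        out.append([*map(float,d),float(w)]); pos=pos+f(rot)@d; rot=rot*R.from_rotvec([0,0,w])
    return out,pos,rot
if __name__=="__main__":
    s=ctrl.get_state(); pos=s["position"]; rot=R.from_quat(np.array(s["eef_rot"])[[1,2,3,0]])
    m=rot.as_matrix(); print("now",np.round(pos,4),"yang",round(np.arctan2(m[1,1],m[0,1]),3),"tilt",round(m[2,2],4),"w",round(s["width"],4))
    for a in sys.argv[1:]:
        v=[float(t) for t in a.split(",")]
        o,pos,rot=rows(pos,rot,np.array(v[:3]),v[3],*v[4:5])
        print(len(o),"rows"); [print(r) for r in o]
E
python3 p.py .4595,.1985,.2,1.702 .4595,.1985,.025,1.702
```

```text
now [0.2465 0.6283 0.2027] yang 1.197 tilt -1.0 w 0.0938
9 rows
[-0.039, -0.036, 0.0, -0.06]
[-0.037, -0.038, 0.0, -0.06]
[-0.035, -0.04, 0.0, -0.06]
[-0.033, -0.042, 0.0, -0.05]
[-0.03, -0.044, 0.001, -0.06]
[-0.028, -0.046, 0.0, -0.05]
[-0.025, -0.047, 0.001, -0.06]
[-0.022, -0.048, 0.0, -0.05]
[-0.02, -0.05, 0.001, -0.06]
4 rows
[-0.0, 0.0, 0.044, 0.0]
[-0.0, 0.0, 0.044, 0.0]
[-0.0, 0.0, 0.043, 0.0]
[-0.0, 0.0, 0.044, 0.0]
```

Emit:
jog_arm:
  moves:
    - {"tx": -0.039,"ty": -0.036,"twist": -0.06}
    - {"tx": -0.037,"ty": -0.038,"twist": -0.06}
    - {"tx": -0.035,"ty": -0.04,"twist": -0.06}
    - {"tx": -0.033,"ty": -0.042,"twist": -0.05}
    - {"tx": -0.03,"ty": -0.044,"tz": 0.001,"twist": -0.06}

```text
invalid input at $.moves[0]: expected keys tx, ty, tz, twist, hand
```

Emit:
jog_arm:
  moves:
    - {"tx": -0.028,"ty": -0.046,"twist": -0.05}
    - {"tx": -0.025,"ty": -0.047,"tz": 0.001,"twist": -0.06}
    - {"tx": -0.022,"ty": -0.048,"twist": -0.05}
    - {"tx": -0.02,"ty": -0.05,"tz": 0.001,"twist": -0.06}
    - {}

```text
invalid input at $.moves[0]: expected keys tx, ty, tz, twist, hand
```

```bash
python3 p.py .4595,.1985,.025,1.702
```

```text
now [0.2465 0.6283 0.2027] yang 1.197 tilt -1.0 w 0.0938
10 rows
[-0.036, -0.032, 0.018, -0.05]
[-0.034, -0.034, 0.018, -0.05]
[-0.032, -0.036, 0.018, -0.05]
[-0.03, -0.037, 0.018, -0.05]
[-0.028, -0.039, 0.018, -0.05]
[-0.027, -0.04, 0.018, -0.05]
[-0.024, -0.041, 0.017, -0.05]
[-0.022, -0.042, 0.018, -0.05]
[-0.02, -0.044, 0.017, -0.05]
[-0.019, -0.044, 0.018, -0.06]
```

Emit:
jog_arm:
  moves:
    - {"tx": -0.039,"ty": -0.036,"tz": 0,"twist": -0.06,"hand": 0.094}
    - {"tx": -0.037,"ty": -0.038,"tz": 0,"twist": -0.06,"hand": 0.094}
    - {"tx": -0.035,"ty": -0.04,"tz": 0,"twist": -0.06,"hand": 0.094}
    - {"tx": -0.033,"ty": -0.042,"tz": 0,"twist": -0.05,"hand": 0.094}
    - {"tx": -0.03,"ty": -0.044,"tz": 0.001,"twist": -0.06,"hand": 0.094}

```text
t: 1.88
position: [0.3654, 0.3885, 0.2019]
eef_rot: [0.0, 0.041, 0.999, 0.0]
contact_force: [1.7, -0.7, -0.2]
width: 0.0938
finger_force: 0.0
```

Emit:
jog_arm:
  moves:
    - {"tx": -0.028,"ty": -0.046,"tz": 0,"twist": -0.05,"hand": 0.094}
    - {"tx": -0.025,"ty": -0.047,"tz": 0.001,"twist": -0.06,"hand": 0.094}
    - {"tx": -0.022,"ty": -0.048,"tz": 0,"twist": -0.05,"hand": 0.094}
    - {"tx": -0.02,"ty": -0.05,"tz": 0.001,"twist": -0.06,"hand": 0.094}
    - {"tx": 0,"ty": 0,"tz": 0,"twist": 0,"hand": 0.094}

```text
t: 2.5
position: [0.4606, 0.1946, 0.1999]
eef_rot: [0.0, -0.066, 0.998, -0.0]
contact_force: [-1.2, 1.3, -0.6]
width: 0.0939
finger_force: 0.0
```

```bash
python3 p.py .4595,.1985,.025,1.702
```

```text
now [0.4606 0.1946 0.1999] yang 1.702 tilt -1.0 w 0.0939
4 rows
[0.0, 0.001, 0.044, 0.0]
[0.0, 0.001, 0.044, 0.0]
[0.0, 0.001, 0.043, 0.0]
[0.001, 0.001, 0.044, 0.0]
```

Emit:
jog_arm:
  moves:
    - {"tx": 0,"ty": 0.001,"tz": 0.044,"twist": 0,"hand": 0.094}
    - {"tx": 0,"ty": 0.001,"tz": 0.044,"twist": 0,"hand": 0.094}
    - {"tx": 0,"ty": 0.001,"tz": 0.043,"twist": 0,"hand": 0.094}
    - {"tx": 0.001,"ty": 0.001,"tz": 0.043,"twist": 0,"hand": 0.094}
    - {"tx": 0,"ty": 0,"tz": 0,"twist": 0,"hand": 0.094}

```text
t: 3.12
position: [0.4555, 0.2018, 0.0236]
eef_rot: [-0.002, -0.068, 0.998, -0.001]
contact_force: [-0.2, -0.5, 0.0]
width: 0.0941
finger_force: 0.0
```

Emit:
jog_arm:
  moves:
    - {"tx": 0,"ty": 0,"tz": 0,"twist": 0,"hand": 0.04}
    - {"tx": 0,"ty": 0,"tz": 0,"twist": 0,"hand": 0.04}
    - {"tx": 0,"ty": 0,"tz": 0,"twist": 0,"hand": 0.04}
    - {"tx": 0,"ty": 0,"tz": 0,"twist": 0,"hand": 0.04}
    - {"tx": 0,"ty": 0,"tz": 0,"twist": 0,"hand": 0.04}
  newtons: 30

```text
t: 3.75
position: [0.4576, 0.2022, 0.0259]
eef_rot: [0.0, -0.068, 0.998, 0.0]
contact_force: [-0.3, -0.2, 0.1]
width: 0.0475
finger_force: 0.0
```

```bash
python3 - <<'E'
s=open('p.py').read()
s=s.replace('out.append([*map(float,d),float(w)])','out.append(dict(tx=float(d[0])+0.,ty=float(d[1])+0.,tz=float(d[2])+0.,twist=float(w)+0.))')
open('p.py','w').write(s)
E
python3 p.py .46,.198,.1,1.702 .635,.051,.1,1.5746 .635,.051,.0285,1.5746
```

```text
now [0.4576 0.2022 0.0259] yang 1.707 tilt -1.0 w 0.0475
2 rows
{'tx': -0.001, 'ty': -0.002, 'tz': -0.037, 'twist': 0.0}
{'tx': -0.001, 'ty': -0.003, 'tz': -0.037, 'twist': 0.0}
5 rows
{'tx': -0.031, 'ty': -0.034, 'tz': 0.0, 'twist': 0.03}
{'tx': -0.032, 'ty': -0.033, 'tz': 0.0, 'twist': 0.03}
{'tx': -0.032, 'ty': -0.032, 'tz': 0.0, 'twist': 0.02}
{'tx': -0.033, 'ty': -0.031, 'tz': 0.0, 'twist': 0.03}
{'tx': -0.034, 'ty': -0.03, 'tz': 0.0, 'twist': 0.02}
2 rows
{'tx': 0.0, 'ty': 0.0, 'tz': 0.036, 'twist': 0.0}
{'tx': 0.0, 'ty': 0.0, 'tz': 0.035, 'twist': 0.0}
```

Width 47 mm is narrower than the lock's 56 mm and the grip force is 0, so I'll check.

```bash
python3 - <<'E'
from h import *
s=ctrl.get_state(); print(s["width"],s["finger_force"],s["position"])
a=ctrl.get_image("top")[150:300,100:300]; b=ctrl.get_image("side")[150:350,180:400]
a=cv2.resize(a,(400,300),interpolation=cv2.INTER_CUBIC);b=cv2.resize(b,(400,300),interpolation=cv2.INTER_CUBIC)
cv2.imwrite("pics/c1.png",np.hstack([a,b])[:,:,::-1])
E
```

```text
0.04751136146194006 0.0 [0.45760619 0.20224021 0.02591958]
```

View pics/c1.png

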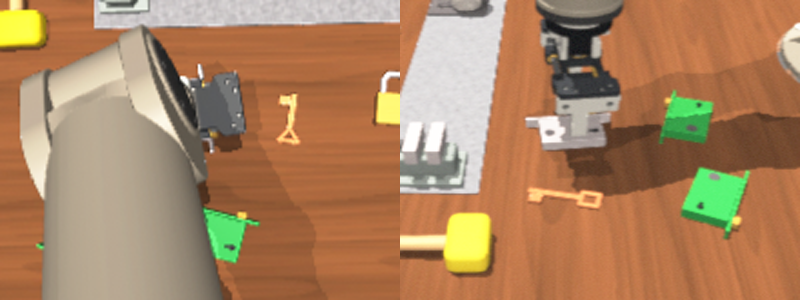

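```bash
python3 - <<'E'
from h import *
im=ctrl.get_image("side")
S=6
x0,y0,x1,y1=270,180,370,255
big=cv2.resize(im[y0:y1,x0:x1],None,fx=S,fy=S,interpolation=cv2.INTER_CUBIC)
s=sil("lock_body",np.array([.4595,.1985,.1316]),"side",np.array([x0,y0]),(75*4,100*4),0)
s=cv2.resize(s,(600,450)).astype(np.uint8)
cv2.drawContours(big,cv2.findContours(s,cv2.RETR_LIST,cv2.CHAIN_APPROX_NONE)[0],-1,(0,0,255),1)
st=ctrl.get_state();p=st["position"]
for sg in(1,-1):
  for dx in (-.008,.008):
    for z in (.004,.03): 
        u=(proj([p[0]+dx,p[1]+sg*.024,z],"side")[0]-[x0,y0])*S; cv2.circle(big,tuple(int(t) for t in u),4,(255,0,0) if sg>0 else (0,200,0),-1)
cv2.imwrite("pics/c2.png",big[:,:,::-1])
E
```

```text
(no output)
```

View pics/c2.png

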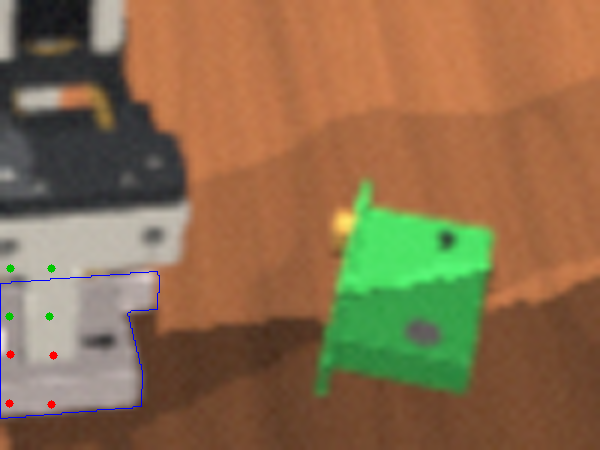

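The near fingertip shows at (50,360), well above the marked point at (50,404). So the tips pass above the lock's top and haven't gripped it. I'll open and descend in small steps, watching the force.

Emit:
jog_arm:
  moves:
    - {"tx": 0,"ty": 0,"tz": -0.005,"twist": 0,"hand": 0.094}
    - {"tx": 0,"ty": -0.004,"tz": -0.005,"twist": 0,"hand": 0.094}
    - {"tx": 0,"ty": 0,"tz": 0,"twist": 0,"hand": 0.094}
    - {"tx": 0,"ty": 0,"tz": 0,"twist": 0,"hand": 0.094}
    - {"tx": 0,"ty": 0,"tz": 0,"twist": 0,"hand": 0.094}

```text
t: 4.53
position: [0.458, 0.1982, 0.0356]
eef_rot: [-0.0, -0.068, 0.998, -0.0]
contact_force: [-0.6, 0.5, -0.6]
width: 0.087
finger_force: 0.0
```

Emit:
jog_arm:
  moves:
    - {"tx": 0,"ty": 0,"tz": 0.003,"twist": 0,"hand": 0.094}
    - {"tx": 0,"ty": 0,"tz": 0.003,"twist": 0,"hand": 0.094}
    - {"tx": 0,"ty": 0,"tz": 0.003,"twist": 0,"hand": 0.094}
    - {"tx": 0,"ty": 0,"tz": 0.002,"twist": 0,"hand": 0.094}
    - {"tx": 0,"ty": 0,"tz": 0,"twist": 0,"hand": 0.094}

```text
t: 5.15
position: [0.4579, 0.1982, 0.0245]
eef_rot: [-0.0, -0.068, 0.998, -0.0]
contact_force: [-0.7, 0.1, 0.3]
width: 0.0942
finger_force: 0.0
```

```bash
python3 - <<'E'
from h import *
im=ctrl.get_image("side"); st=ctrl.get_state();p=st["position"]; print(p,st["width"])
S=6; x0,y0,x1,y1=235,170,335,245
big=cv2.resize(im[y0:y1,x0:x1],None,fx=S,fy=S,interpolation=cv2.INTER_CUBIC)
s=sil("lock_body",np.array([.4595,.1985,.1316]),"side",np.array([x0,y0]),(75*4,100*4),0)
s=cv2.resize(s,(600,450)).astype(np.uint8)
cv2.drawContours(big,cv2.findContours(s,cv2.RETR_LIST,cv2.CHAIN_APPROX_NONE)[0],-1,(0,0,255),1)
from scipy.spatial.transform import Rotation as R
m=R.from_quat(np.array(st["eef_rot"])[[1,2,3,0]]).as_matrix()
for sg in(1,-1):
  for dx in (-.008,.008):
    for z in (0,.022): 
        u=(proj(p+m@[dx,sg*st["width"]/2,z],"side")[0]-[x0,y0])*S; cv2.circle(big,tuple(int(t) for t in u),4,(255,0,0) if sg>0 else (0,200,0),-1)
cv2.imwrite("pics/c3.png",big[:,:,::-1])
E
```

```text
[0.45800453 0.19813849 0.0245838 ] 0.09407399720152619
```

View pics/c3.png

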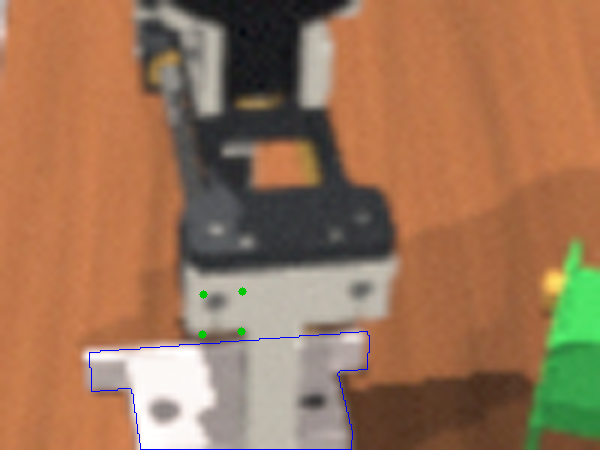

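```bash
cat > look.py <<'E'
from h import *
import sys
from scipy.spatial.transform import Rotation as R
def look(cam,fn,box,S,items=()):
    im=ctrl.get_image(cam); st=ctrl.get_state();p=st["position"]
    x0,y0,x1,y1=box
    big=cv2.resize(im[y0:y1,x0:x1],None,fx=S,fy=S,interpolation=cv2.INTER_CUBIC)
    for n,q,z in items:
        s=cv2.resize(sil(n,np.array(q),cam,np.array([x0,y0]),((y1-y0)*4,(x1-x0)*4),z),big.shape[1::-1]).astype(np.uint8)
        cv2.drawContours(big,cv2.findContours(s,cv2.RETR_LIST,cv2.CHAIN_APPROX_NONE)[0],-1,(0,0,255),1)
    m=R.from_quat(np.array(st["eef_rot"])[[1,2,3,0]]).as_matrix()
    for sg in(1,-1):
      for dx in (-.008,.008):
        for z in (0,.022):
          u=(proj(p+m@[dx,sg*st["width"]/2,z],cam)[0]+.5-[x0,y0])*S; cv2.circle(big,tuple(int(t) for t in u),3,(255,0,0) if sg>0 else (0,200,0),-1)
    cv2.imwrite(fn,big[:,:,::-1])
E
python3 -c "
from look import *
look('side','pics/c4.png',(220,140,350,260),5,[('lock_body',(.4595,.1985,.1316),0)])"
```

```text
(no output)
```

View pics/c4.png

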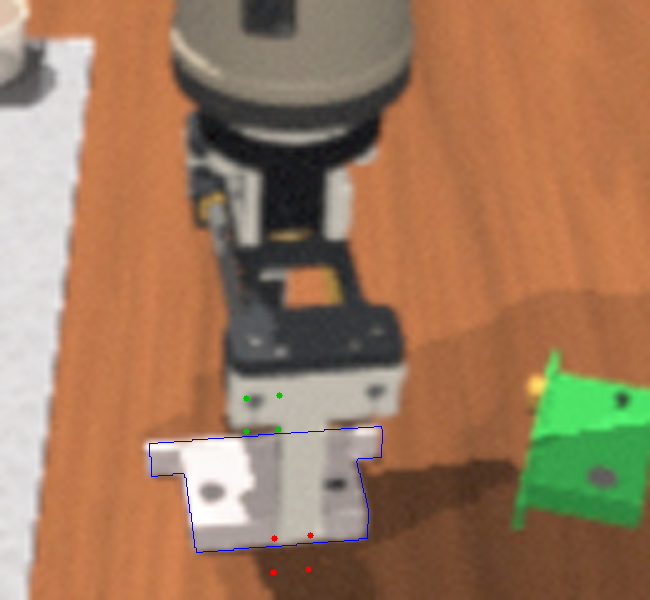

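Image c4: the near fingertip ends at (300,533), about 22 mm higher than the 22 mm tip figure predicts (red dots at row 571). The tips are really at about the TCP reading's height, so I'll descend carefully.

Emit:
jog_arm:
  moves:
    - {"tx": 0,"ty": 0,"tz": 0.003,"twist": 0,"hand": 0.094}
    - {"tx": 0,"ty": 0,"tz": 0.003,"twist": 0,"hand": 0.094}
    - {"tx": 0,"ty": 0,"tz": 0.003,"twist": 0,"hand": 0.094}
    - {"tx": 0,"ty": 0,"tz": 0.002,"twist": 0,"hand": 0.094}
    - {"tx": 0,"ty": 0,"tz": 0,"twist": 0,"hand": 0.094}

```text
t: 5.88
position: [0.4579, 0.1982, 0.0135]
eef_rot: [-0.0, -0.068, 0.998, -0.0]
contact_force: [-0.7, 0.1, 0.0]
width: 0.0938
finger_force: 0.0
```

Emit:
jog_arm:
  moves:
    - {"tx": 0,"ty": 0,"tz": 0.002,"twist": 0,"hand": 0.094}
    - {"tx": 0,"ty": 0,"tz": 0.002,"twist": 0,"hand": 0.094}
    - {"tx": 0,"ty": 0,"tz": 0.002,"twist": 0,"hand": 0.094}
    - {"tx": 0,"ty": 0,"tz": 0,"twist": 0,"hand": 0.08}
    - {"tx": 0,"ty": 0,"tz": 0,"twist": 0,"hand": 0.07}

```text
t: 6.5
position: [0.4581, 0.1982, 0.0077]
eef_rot: [-0.0, -0.068, 0.998, -0.0]
contact_force: [0.2, -0.2, -0.7]
width: 0.0774
finger_force: 0.0
```

Emit:
jog_arm:
  moves:
    - {"tx": 0,"ty": 0,"tz": 0,"twist": 0,"hand": 0.05}
    - {"tx": 0,"ty": 0,"tz": 0,"twist": 0,"hand": 0.04}
    - {"tx": 0,"ty": 0,"tz": 0,"twist": 0,"hand": 0.04}
    - {"tx": 0,"ty": 0,"tz": 0,"twist": 0,"hand": 0.04}
    - {"tx": 0,"ty": 0,"tz": 0,"twist": 0,"hand": 0.04}
  newtons: 30

```text
t: 7.12
position: [0.4581, 0.1982, 0.0077]
eef_rot: [-0.0, -0.068, 0.998, -0.0]
contact_force: [0.4, -0.9, 1.2]
width: 0.0559
finger_force: 30.0
```

```bash
python3 p.py .458,.198,.09,1.707 .6335,.0508,.09,1.577 .6335,.0508,.013,1.577
```

```text
now [0.4581 0.1982 0.0077] yang 1.707 tilt -1.0 w 0.0559
2 rows
{'tx': 0.0, 'ty': 0.0, 'tz': -0.041, 'twist': 0.0}
{'tx': 0.0, 'ty': 0.0, 'tz': -0.041, 'twist': 0.0}
5 rows
{'tx': -0.031, 'ty': -0.034, 'tz': 0.0, 'twist': 0.03}
{'tx': -0.032, 'ty': -0.033, 'tz': 0.0, 'twist': 0.02}
{'tx': -0.032, 'ty': -0.032, 'tz': 0.0, 'twist': 0.03}
{'tx': -0.033, 'ty': -0.032, 'tz': 0.0, 'twist': 0.02}
{'tx': -0.034, 'ty': -0.03, 'tz': 0.0, 'twist': 0.03}
2 rows
{'tx': 0.0, 'ty': 0.0, 'tz': 0.038, 'twist': 0.0}
{'tx': 0.0, 'ty': 0.0, 'tz': 0.039, 'twist': 0.0}
```

Emit:
jog_arm:
  moves:
    - {"tx": 0,"ty": 0,"tz": -0.03,"twist": 0,"hand": 0.04}
    - {"tx": 0,"ty": 0,"tz": -0.04,"twist": 0,"hand": 0.04}
    - {"tx": 0,"ty": 0,"tz": -0.012,"twist": 0,"hand": 0.04}
    - {"tx": -0.031,"ty": -0.034,"tz": 0,"twist": 0.03,"hand": 0.04}
    - {"tx": -0.032,"ty": -0.033,"tz": 0,"twist": 0.02,"hand": 0.04}

```text
t: 7.75
position: [0.529, 0.1391, 0.0889]
eef_rot: [-0.0, -0.044, 0.999, 0.0]
contact_force: [0.0, 0.3, -4.9]
width: 0.0552
finger_force: 30.0
```

Emit:
jog_arm:
  moves:
    - {"tx": -0.032,"ty": -0.032,"tz": 0,"twist": 0.03,"hand": 0.04}
    - {"tx": -0.033,"ty": -0.032,"tz": 0,"twist": 0.02,"hand": 0.04}
    - {"tx": -0.034,"ty": -0.03,"tz": 0,"twist": 0.03,"hand": 0.04}
    - {"tx": 0,"ty": 0,"tz": 0,"twist": 0,"hand": 0.04}
    - {"tx": 0,"ty": 0,"tz": 0,"twist": 0,"hand": 0.04}

```text
t: 8.38
position: [0.6322, 0.0515, 0.0882]
eef_rot: [-0.001, -0.003, 1.0, -0.0]
contact_force: [-0.1, 0.5, -4.1]
width: 0.0556
finger_force: 30.0
```

```bash
python3 p.py .6335,.0508,.013,1.577
```

```text
now [0.6322 0.0515 0.0882] yang 1.577 tilt -1.0 w 0.0556
2 rows
{'tx': -0.001, 'ty': 0.0, 'tz': 0.038, 'twist': 0.0}
{'tx': 0.0, 'ty': -0.001, 'tz': 0.037, 'twist': 0.0}
```

Lock is held. Lower to TCP 0.0115 and release.

Emit:
jog_arm:
  moves:
    - {"tx": -0.001,"ty": -0.001,"tz": 0.035,"twist": 0,"hand": 0.04}
    - {"tx": 0,"ty": 0,"tz": 0.025,"twist": 0,"hand": 0.04}
    - {"tx": 0,"ty": 0,"tz": 0.01,"twist": 0,"hand": 0.04}
    - {"tx": 0,"ty": 0,"tz": 0.004,"twist": 0,"hand": 0.04}
    - {"tx": 0,"ty": 0,"tz": 0.002,"twist": 0,"hand": 0.04}

```text
t: 9.0
position: [0.6345, 0.0506, 0.0143]
eef_rot: [0.0, -0.003, 1.0, 0.0]
contact_force: [-0.3, -0.0, -4.3]
width: 0.0558
finger_force: 30.0
```

Emit:
jog_arm:
  moves:
    - {"tx": 0,"ty": 0,"tz": 0.001,"twist": 0,"hand": 0.04}
    - {"tx": 0,"ty": 0,"tz": 0,"twist": 0,"hand": 0.075}
    - {"tx": 0,"ty": 0,"tz": 0,"twist": 0,"hand": 0.075}
    - {"tx": 0,"ty": 0,"tz": 0,"twist": 0,"hand": 0.075}
    - {"tx": 0,"ty": 0,"tz": -0.03,"twist": 0,"hand": 0.075}

```text
t: 9.62
position: [0.6328, 0.0502, 0.0414]
eef_rot: [-0.002, -0.003, 1.0, -0.0]
contact_force: [-0.1, -0.3, 0.6]
width: 0.0752
finger_force: 0.0
```

```bash
python3 p.py .633,.05,.14,1.577 .4588,-.190,.14,1.35 .4588,-.190,.05,1.35
```

```text
now [0.6328 0.0502 0.0414] yang 1.577 tilt -1.0 w 0.0752
2 rows
{'tx': 0.0, 'ty': 0.0, 'tz': -0.049, 'twist': 0.0}
{'tx': 0.0, 'ty': 0.0, 'tz': -0.05, 'twist': 0.0}
6 rows
{'tx': 0.029, 'ty': -0.04, 'tz': 0.0, 'twist': 0.04}
{'tx': 0.028, 'ty': -0.041, 'tz': 0.0, 'twist': 0.04}
{'tx': 0.026, 'ty': -0.042, 'tz': 0.0, 'twist': 0.04}
{'tx': 0.024, 'ty': -0.043, 'tz': 0.0, 'twist': 0.04}
{'tx': 0.023, 'ty': -0.044, 'tz': 0.001, 'twist': 0.03}
{'tx': 0.021, 'ty': -0.045, 'tz': 0.0, 'twist': 0.04}
2 rows
{'tx': 0.0, 'ty': 0.0, 'tz': 0.045, 'twist': 0.0}
{'tx': 0.0, 'ty': 0.0, 'tz': 0.045, 'twist': 0.0}
```

Emit:
jog_arm:
  moves:
    - {"tx": 0,"ty": 0,"tz": -0.049,"twist": 0,"hand": 0.075}
    - {"tx": 0,"ty": 0,"tz": -0.05,"twist": 0,"hand": 0.075}
    - {"tx": 0.029,"ty": -0.04,"tz": 0,"twist": 0,"hand": 0.075}
    - {"tx": 0.029,"ty": -0.04,"tz": 0,"twist": 0,"hand": 0.075}
    - {"tx": 0.029,"ty": -0.04,"tz": 0,"twist": 0,"hand": 0.075}

```text
t: 10.25
position: [0.547, -0.0713, 0.142]
eef_rot: [0.0, -0.003, 1.0, 0.0]
contact_force: [0.8, -1.2, 0.4]
width: 0.075
finger_force: 0.0
```

Emit:
jog_arm:
  moves:
    - {"tx": 0.029,"ty": -0.04,"tz": 0,"twist": 0,"hand": 0.075}
    - {"tx": 0.029,"ty": -0.04,"tz": 0,"twist": 0,"hand": 0.07}
    - {"tx": 0.029,"ty": -0.04,"tz": 0,"twist": 0,"hand": 0.07}
    - {"tx": 0,"ty": 0,"tz": 0,"twist": 0,"hand": 0.07}
    - {"tx": 0,"ty": 0,"tz": 0,"twist": 0,"hand": 0.07}

```text
t: 10.88
position: [0.4621, -0.1904, 0.1419]
eef_rot: [0.0, -0.003, 1.0, 0.0]
contact_force: [0.7, -0.3, -0.2]
width: 0.0702
finger_force: 0.0
```

```bash
cat > run2.py <<'E'
from h import *
im=ctrl.get_image("top")
p,c=fit(im,"lock_body",np.array([.635,.051,.004]),lambda c:hsv(c)[:,:,2]>225,zoff=.003); print(p,c)
big=outline(im,[("lock_body",p,.003)])
cv2.imwrite("pics/l1.png",big[320:700,600:1350][:,:,::-1])
E
python3 run2.py;  python3 p.py .4588,-.190,.013,1.577
```

```text
[0.63824363 0.0503865  0.01337619] 0.1691252589225769
now [ 0.4623 -0.1899  0.1418] yang 1.578 tilt -1.0 w 0.0703
3 rows
{'tx': 0.001, 'ty': 0.0, 'tz': 0.043, 'twist': 0.0}
{'tx': 0.001, 'ty': 0.0, 'tz': 0.043, 'twist': 0.0}
{'tx': 0.002, 'ty': 0.0, 'tz': 0.043, 'twist': 0.0}
```

View pics/l1.png

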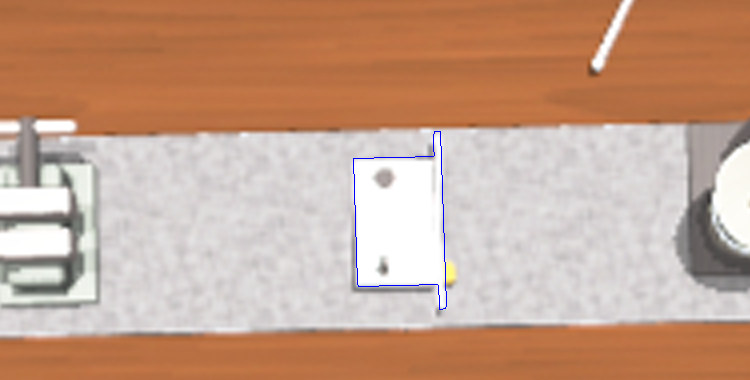

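The lock is centred and square, within about 2 mm. Now the cylinder.

Emit:
jog_arm:
  moves:
    - {"tx": 0.002,"ty": 0,"tz": 0.043,"twist": 0,"hand": 0.07}
    - {"tx": 0.001,"ty": 0,"tz": 0.043,"twist": 0,"hand": 0.07}
    - {"tx": 0,"ty": 0,"tz": 0.025,"twist": 0,"hand": 0.07}
    - {"tx": 0,"ty": 0,"tz": 0.01,"twist": 0,"hand": 0.07}
    - {"tx": 0,"ty": 0,"tz": 0.005,"twist": 0,"hand": 0.07}

```text
t: 11.55
position: [0.4592, -0.1903, 0.0156]
eef_rot: [-0.0, -0.004, 1.0, -0.0]
contact_force: [-0.8, -0.2, 0.3]
width: 0.0702
finger_force: 0.0
```

Emit:
jog_arm:
  moves:
    - {"tx": 0,"ty": 0,"tz": 0.002,"twist": 0,"hand": 0.05}
    - {"tx": 0,"ty": 0,"tz": 0,"twist": 0,"hand": 0.02}
    - {"tx": 0,"ty": 0,"tz": 0,"twist": 0,"hand": 0.02}
    - {"tx": 0,"ty": 0,"tz": 0,"twist": 0,"hand": 0.02}
    - {"tx": 0,"ty": 0,"tz": 0,"twist": 0,"hand": 0.02}
  newtons: 25

```text
t: 12.18
position: [0.4588, -0.1908, 0.0139]
eef_rot: [0.0, -0.003, 1.0, -0.0]
contact_force: [0.0, 0.3, 4.0]
width: 0.0287
finger_force: 25.0
```

Emit:
jog_arm:
  moves:
    - {"tx": 0,"ty": 0,"tz": 0,"twist": 0,"hand": 0.02}
    - {"tx": 0,"ty": 0,"tz": 0,"twist": 0,"hand": 0.02}
    - {"tx": 0,"ty": 0,"tz": 0,"twist": 0,"hand": 0.02}
    - {"tx": 0,"ty": 0,"tz": 0,"twist": 0,"hand": 0.02}
    - {"tx": 0,"ty": 0,"tz": 0,"twist": 0,"hand": 0.02}

```text
t: 12.8
position: [0.4588, -0.1908, 0.0139]
eef_rot: [0.0, -0.003, 1.0, -0.0]
contact_force: [-0.7, 0.0, 6.7]
width: 0.0287
finger_force: 25.0
```

```bash
python3 -c "
from look import *
print(proj([.459,-.19,.015],'side'))
look('side','pics/c5.png',(230,110,310,170),10,[('cylinder',(.4588,-.190,0),0)])"
```

```text
[[273.42803123 148.32065191]]
```

View pics/c5.png

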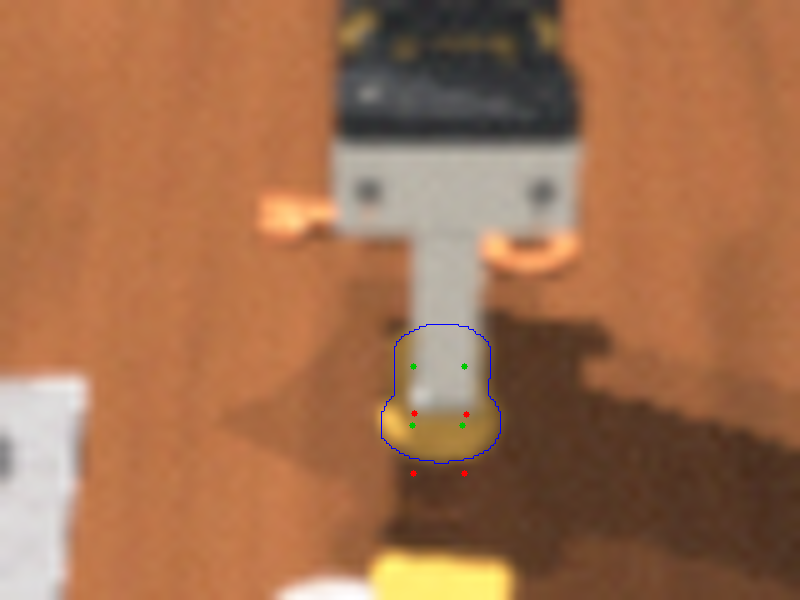

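The grip on the cylinder is centred, with the fingertip at (445,410) over its middle. Lift and carry it to the lock.

Emit:
jog_arm:
  moves:
    - {"tx": 0,"ty": 0,"tz": -0.03,"twist": 0,"hand": 0.02}
    - {"tx": 0,"ty": 0,"tz": -0.045,"twist": 0,"hand": 0.02}
    - {"tx": 0,"ty": 0,"tz": -0.041,"twist": 0,"hand": 0.02}
    - {"tx": -0.025,"ty": 0.035,"tz": 0,"twist": 0,"hand": 0.02}
    - {"tx": -0.025,"ty": 0.035,"tz": 0,"twist": 0,"hand": 0.02}

```text
t: 13.48
position: [0.5089, -0.1197, 0.1304]
eef_rot: [0.001, -0.003, 1.0, 0.0]
contact_force: [0.5, 0.1, -1.6]
width: 0.0283
finger_force: 25.0
```

Emit:
jog_arm:
  moves:
    - {"tx": -0.025,"ty": 0.035,"tz": 0,"twist": 0,"hand": 0.02}
    - {"tx": -0.026,"ty": 0.035,"tz": 0,"twist": 0,"hand": 0.02}
    - {"tx": -0.026,"ty": 0.035,"tz": 0,"twist": 0,"hand": 0.02}
    - {"tx": -0.026,"ty": 0.035,"tz": 0,"twist": 0,"hand": 0.02}
    - {"tx": -0.024,"ty": 0.03,"tz": 0,"twist": 0,"hand": 0.02}

```text
t: 14.1
position: [0.6347, 0.0519, 0.1293]
eef_rot: [-0.0, -0.003, 1.0, -0.0]
contact_force: [0.1, -1.2, -1.7]
width: 0.0289
finger_force: 25.0
```

Emit:
jog_arm:
  moves:
    - {"tx": 0,"ty": 0,"tz": 0,"twist": 0,"hand": 0.02}
    - {"tx": 0,"ty": 0,"tz": 0,"twist": 0,"hand": 0.02}
    - {"tx": 0,"ty": 0,"tz": 0.02,"twist": 0,"hand": 0.02}
    - {"tx": 0,"ty": 0,"tz": 0,"twist": 0,"hand": 0.02}
    - {"tx": 0,"ty": 0,"tz": 0,"twist": 0,"hand": 0.02}

```text
t: 14.72
position: [0.6339, 0.0498, 0.1095]
eef_rot: [-0.0, -0.003, 1.0, -0.0]
contact_force: [-0.5, -0.3, -1.9]
width: 0.0287
finger_force: 25.0
```

```bash
python3 p.py .636,.050,.0365,1.577
```

```text
now [0.6339 0.0498 0.1095] yang 1.576 tilt -1.0 w 0.0287
2 rows
{'tx': -0.001, 'ty': 0.0, 'tz': 0.036, 'twist': 0.0}
{'tx': -0.001, 'ty': 0.0, 'tz': 0.037, 'twist': 0.0}
```

Emit:
jog_arm:
  moves:
    - {"tx": -0.002,"ty": 0,"tz": 0.035,"twist": 0,"hand": 0.02}
    - {"tx": 0,"ty": 0,"tz": 0.025,"twist": 0,"hand": 0.02}
    - {"tx": 0,"ty": 0,"tz": 0.008,"twist": 0,"hand": 0.02}
    - {"tx": 0,"ty": 0,"tz": 0.004,"twist": 0,"hand": 0.02}
    - {"tx": 0,"ty": 0,"tz": 0.001,"twist": 0,"hand": 0.02}

```text
t: 15.35
position: [0.6366, 0.0503, 0.0374]
eef_rot: [0.0, -0.003, 1.0, 0.0]
contact_force: [0.2, -0.2, -0.3]
width: 0.0291
finger_force: 25.0
```

Emit:
jog_arm:
  moves:
    - {"tx": 0,"ty": 0,"tz": 0.001,"twist": 0,"hand": 0.02}
    - {"tx": 0,"ty": 0,"tz": 0,"twist": 0,"hand": 0.02}
    - {"tx": 0,"ty": 0,"tz": 0,"twist": 0,"hand": 0.02}
    - {"tx": 0,"ty": 0,"tz": 0,"twist": 0,"hand": 0.02}
    - {"tx": 0,"ty": 0,"tz": 0,"twist": 0,"hand": 0.02}

```text
t: 15.98
position: [0.6362, 0.0503, 0.0357]
eef_rot: [-0.0, -0.003, 1.0, -0.0]
contact_force: [0.2, 0.2, -0.5]
width: 0.0285
finger_force: 25.0
```

Emit:
jog_arm:
  moves:
    - {"tx": 0,"ty": 0,"tz": 0,"twist": 0,"hand": 0.035}
    - {"tx": 0,"ty": 0,"tz": 0,"twist": 0,"hand": 0.05}
    - {"tx": 0,"ty": 0,"tz": 0,"twist": 0,"hand": 0.06}
    - {"tx": 0,"ty": 0,"tz": 0,"twist": 0,"hand": 0.06}
    - {"tx": 0,"ty": 0,"tz": -0.03,"twist": 0,"hand": 0.06}

```text
t: 16.6
position: [0.6347, 0.0502, 0.0642]
eef_rot: [-0.002, -0.003, 1.0, -0.0]
contact_force: [0.2, 0.4, 0.2]
width: 0.0599
finger_force: 0.0
```

Emit:
jog_arm:
  moves:
    - {"tx": 0,"ty": 0,"tz": -0.04,"twist": 0,"hand": 0.06}
    - {"tx": 0,"ty": 0,"tz": -0.04,"twist": 0,"hand": 0.06}
    - {"tx": 0,"ty": 0,"tz": 0,"twist": 0,"hand": 0.06}
    - {"tx": 0,"ty": 0,"tz": 0,"twist": 0,"hand": 0.06}
    - {"tx": 0,"ty": 0,"tz": 0,"twist": 0,"hand": 0.06}

```text
t: 17.23
position: [0.6355, 0.0503, 0.1445]
eef_rot: [-0.001, -0.003, 1.0, -0.0]
contact_force: [0.1, 0.0, 0.7]
width: 0.0598
finger_force: 0.0
```

```bash
python3 p.py .4703,-.3115,.14,1.309
```

```text
now [0.6355 0.0503 0.1445] yang 1.577 tilt -1.0 w 0.0598
8 rows
{'tx': 0.021, 'ty': -0.045, 'tz': 0.001, 'twist': 0.03}
{'tx': 0.02, 'ty': -0.046, 'tz': 0.001, 'twist': 0.03}
{'tx': 0.018, 'ty': -0.046, 'tz': 0.0, 'twist': 0.03}
{'tx': 0.017, 'ty': -0.047, 'tz': 0.001, 'twist': 0.04}
{'tx': 0.015, 'ty': -0.047, 'tz': 0.0, 'twist': 0.03}
{'tx': 0.013, 'ty': -0.048, 'tz': 0.001, 'twist': 0.04}
{'tx': 0.011, 'ty': -0.048, 'tz': 0.0, 'twist': 0.03}
{'tx': 0.01, 'ty': -0.049, 'tz': 0.001, 'twist': 0.04}
```

Emit:
jog_arm:
  moves:
    - {"tx": 0.021,"ty": -0.045,"tz": 0.001,"twist": 0.03,"hand": 0.05}
    - {"tx": 0.02,"ty": -0.046,"tz": 0.001,"twist": 0.03,"hand": 0.05}
    - {"tx": 0.018,"ty": -0.046,"tz": 0,"twist": 0.03,"hand": 0.05}
    - {"tx": 0.017,"ty": -0.047,"tz": 0.001,"twist": 0.04,"hand": 0.05}
    - {"tx": 0.015,"ty": -0.047,"tz": 0,"twist": 0.03,"hand": 0.05}

```text
t: 17.85
position: [0.531, -0.1768, 0.1419]
eef_rot: [-0.001, 0.077, 0.997, -0.0]
contact_force: [1.5, -0.8, -0.0]
width: 0.0497
finger_force: 0.0
```

Emit:
jog_arm:
  moves:
    - {"tx": 0.013,"ty": -0.048,"tz": 0.001,"twist": 0.04,"hand": 0.05}
    - {"tx": 0.011,"ty": -0.048,"tz": 0,"twist": 0.03,"hand": 0.05}
    - {"tx": 0.01,"ty": -0.049,"tz": 0.001,"twist": 0.04,"hand": 0.05}
    - {"tx": 0,"ty": 0,"tz": 0,"twist": 0,"hand": 0.05}
    - {"tx": 0,"ty": 0,"tz": 0,"twist": 0,"hand": 0.05}

```text
t: 18.48
position: [0.4714, -0.3109, 0.14]
eef_rot: [-0.001, 0.131, 0.991, 0.0]
contact_force: [0.5, 0.0, 0.8]
width: 0.05
finger_force: 0.0
```

```bash
python3 p.py .4703,-.3115,.02,1.309; python3 - <<'E'
from h import *
im=ctrl.get_image("top"); y=lambda c:(hsv(c)[:,:,0]>18)&(hsv(c)[:,:,0]<35)&(hsv(c)[:,:,1]>120)
u=[proj([a[0],a[1],.021])[0] for a in ((.68,.09),(.59,.0))]
m=np.zeros(im.shape[:2],bool); a,b=np.int32(u[0]),np.int32(u[1]); m[a[1]:b[1],a[0]:b[0]]=1
im2=im.copy(); im2[~m]=128
print(fit(im2,"cylinder",np.array([.636,.05,0]),y,zoff=.021))
E
```

```text
now [ 0.4714 -0.3109  0.14  ] yang 1.307 tilt -1.0 w 0.05
3 rows
{'tx': 0.0, 'ty': 0.0, 'tz': 0.04, 'twist': 0.0}
{'tx': 0.0, 'ty': 0.0, 'tz': 0.04, 'twist': 0.0}
{'tx': 0.001, 'ty': -0.001, 'tz': 0.04, 'twist': 0.0}
(array([0.63396875, 0.05058449, 0.02787037]), np.float64(0.31229346990585327))
```

Emit:
jog_arm:
  moves:
    - {"tx": 0,"ty": 0,"tz": 0.045,"twist": 0,"hand": 0.05}
    - {"tx": 0.001,"ty": 0,"tz": 0.045,"twist": 0,"hand": 0.05}
    - {"tx": 0,"ty": 0,"tz": 0.03,"twist": 0,"hand": 0.05}
    - {"tx": 0,"ty": 0,"tz": 0.01,"twist": 0,"hand": 0.05}
    - {"tx": 0,"ty": 0,"tz": 0.005,"twist": 0,"hand": 0.05}

```text
t: 19.15
position: [0.471, -0.3107, 0.0058]
eef_rot: [0.0, 0.131, 0.991, 0.0]
contact_force: [-0.4, 0.5, 0.3]
width: 0.0501
finger_force: 0.0
```

Emit:
jog_arm:
  moves:
    - {"tx": 0,"ty": 0,"tz": 0,"twist": 0,"hand": 0.04}
    - {"tx": 0,"ty": 0,"tz": 0.001,"twist": 0,"hand": 0.04}
    - {"tx": 0,"ty": 0,"tz": 0,"twist": 0,"hand": 0.04}
    - {"tx": 0,"ty": 0,"tz": 0.001,"twist": 0,"hand": 0.04}
    - {"tx": 0,"ty": 0,"tz": 0,"twist": 0,"hand": 0.04}

```text
t: 19.77
position: [0.4705, -0.3112, 0.0037]
eef_rot: [0.0, 0.132, 0.991, -0.0]
contact_force: [-0.1, -0.5, 0.2]
width: 0.04
finger_force: 0.0
```

Emit:
jog_arm:
  moves:
    - {"tx": 0,"ty": 0,"tz": 0.001,"twist": 0,"hand": 0.03}
    - {"tx": 0,"ty": 0,"tz": 0,"twist": 0,"hand": 0.02}
    - {"tx": 0,"ty": 0,"tz": 0,"twist": 0,"hand": 0}
    - {"tx": 0,"ty": 0,"tz": 0,"twist": 0,"hand": 0}
    - {"tx": 0,"ty": 0,"tz": 0,"twist": 0,"hand": 0}
  newtons: 15

```text
t: 20.4
position: [0.4705, -0.3112, 0.0027]
eef_rot: [-0.0, 0.132, 0.991, -0.0]
contact_force: [0.9, -0.9, -0.7]
width: 0.0071
finger_force: 15.0
```

Emit:
jog_arm:
  moves:
    - {"tx": 0,"ty": 0,"tz": 0,"twist": 0,"hand": 0}
    - {"tx": 0,"ty": 0,"tz": 0,"twist": 0,"hand": 0}
    - {"tx": 0,"ty": 0,"tz": 0,"twist": 0,"hand": 0}
    - {"tx": 0,"ty": 0,"tz": 0,"twist": 0,"hand": 0}
    - {"tx": 0,"ty": 0,"tz": 0,"twist": 0,"hand": 0}

```text
t: 21.02
position: [0.4705, -0.3112, 0.0027]
eef_rot: [-0.0, 0.132, 0.991, -0.0]
contact_force: [-0.2, -0.4, 0.0]
width: 0.0074
finger_force: 15.0
```

```bash
python3 p.py .4703,-.3115,.13,1.309 .640,-.0560,.13,1.5746
```

```text
now [ 0.4705 -0.3112  0.0027] yang 1.307 tilt -1.0 w 0.0074
3 rows
{'tx': 0.0, 'ty': 0.0, 'tz': -0.042, 'twist': 0.0}
{'tx': 0.0, 'ty': 0.0, 'tz': -0.043, 'twist': 0.0}
{'tx': 0.0, 'ty': 0.0, 'tz': -0.042, 'twist': 0.0}
6 rows
{'tx': -0.016, 'ty': 0.048, 'tz': 0.0, 'twist': -0.04}
{'tx': -0.018, 'ty': 0.048, 'tz': 0.0, 'twist': -0.05}
{'tx': -0.021, 'ty': 0.047, 'tz': 0.0, 'twist': -0.04}
{'tx': -0.022, 'ty': 0.046, 'tz': 0.0, 'twist': -0.05}
{'tx': -0.025, 'ty': 0.045, 'tz': 0.0, 'twist': -0.04}
{'tx': -0.026, 'ty': 0.043, 'tz': 0.0, 'twist': -0.05}
```

Emit:
jog_arm:
  moves:
    - {"tx": 0,"ty": 0,"tz": -0.03,"twist": 0,"hand": 0}
    - {"tx": 0,"ty": 0,"tz": -0.045,"twist": 0,"hand": 0}
    - {"tx": 0,"ty": 0,"tz": -0.052,"twist": 0,"hand": 0}
    - {"tx": 0,"ty": 0,"tz": -0.01,"twist": 0,"hand": 0}
    - {"tx": -0.016,"ty": 0.048,"tz": 0,"twist": -0.04,"hand": 0}

```text
t: 21.65
position: [0.4975, -0.2715, 0.1407]
eef_rot: [0.001, 0.114, 0.993, -0.001]
contact_force: [1.7, 1.3, -1.3]
width: 0.0073
finger_force: 15.0
```

Emit:
jog_arm:
  moves:
    - {"tx": -0.018,"ty": 0.048,"tz": 0,"twist": -0.05,"hand": 0}
    - {"tx": -0.021,"ty": 0.047,"tz": 0,"twist": -0.04,"hand": 0}
    - {"tx": -0.022,"ty": 0.046,"tz": 0,"twist": -0.05,"hand": 0}
    - {"tx": -0.025,"ty": 0.045,"tz": 0,"twist": -0.04,"hand": 0}
    - {"tx": -0.026,"ty": 0.043,"tz": 0,"twist": -0.05,"hand": 0}

```text
t: 22.28
position: [0.6403, -0.0546, 0.1387]
eef_rot: [-0.001, -0.004, 1.0, 0.0]
contact_force: [0.8, -0.6, -0.4]
width: 0.0074
finger_force: 15.0
```

Emit:
jog_arm:
  moves:
    - {"tx": 0,"ty": 0,"tz": 0.04,"twist": 0,"hand": 0}
    - {"tx": 0,"ty": 0,"tz": 0.03,"twist": 0,"hand": 0}
    - {"tx": 0,"ty": 0,"tz": 0.02,"twist": 0,"hand": 0}
    - {"tx": 0,"ty": 0,"tz": 0,"twist": 0,"hand": 0}
    - {"tx": 0,"ty": 0,"tz": 0,"twist": 0,"hand": 0}

```text
t: 22.9
position: [0.6405, -0.0566, 0.0505]
eef_rot: [0.0, -0.003, 1.0, -0.0]
contact_force: [-0.3, 0.1, -0.5]
width: 0.0076
finger_force: 15.0
```

```bash
python3 p.py .640,-.0560,.0065,1.5746
```

```text
now [ 0.6405 -0.0566  0.0505] yang 1.577 tilt -1.0 w 0.0076
1 rows
{'tx': 0.001, 'ty': 0.001, 'tz': 0.044, 'twist': 0.0}
```

Emit:
jog_arm:
  moves:
    - {"tx": 0,"ty": 0,"tz": 0.025,"twist": 0,"hand": 0}
    - {"tx": 0,"ty": 0,"tz": 0.012,"twist": 0,"hand": 0}
    - {"tx": 0,"ty": 0,"tz": 0.004,"twist": 0,"hand": 0}
    - {"tx": 0,"ty": 0,"tz": 0.003,"twist": 0,"hand": 0}
    - {"tx": 0,"ty": 0,"tz": 0,"twist": 0,"hand": 0}

```text
t: 23.52
position: [0.6402, -0.0564, 0.0061]
eef_rot: [0.0, -0.003, 1.0, -0.0]
contact_force: [0.2, -0.2, -0.0]
width: 0.0072
finger_force: 15.0
```

Emit:
jog_arm:
  moves:
    - {"tx": 0,"ty": 0,"tz": 0,"twist": 0,"hand": 0.015}
    - {"tx": 0,"ty": 0,"tz": 0,"twist": 0,"hand": 0.03}
    - {"tx": 0,"ty": 0,"tz": 0,"twist": 0,"hand": 0.03}
    - {"tx": 0,"ty": 0,"tz": -0.03,"twist": 0,"hand": 0.03}
    - {"tx": 0,"ty": 0,"tz": -0.045,"twist": 0,"hand": 0.03}

```text
t: 24.15
position: [0.639, -0.0563, 0.0805]
eef_rot: [-0.001, -0.003, 1.0, -0.0]
contact_force: [-0.1, 0.2, 0.3]
width: 0.03
finger_force: 0.0
```

Emit:
jog_arm:
  moves:
    - {"tx": 0,"ty": 0,"tz": -0.05,"twist": 0,"hand": 0.04}
    - {"tx": 0,"ty": 0,"tz": -0.01,"twist": 0,"hand": 0.04}
    - {"tx": 0.02,"ty": 0.0,"tz": 0,"twist": 0,"hand": 0.04}
    - {"tx": 0,"ty": 0,"tz": 0,"twist": 0,"hand": 0.04}
    - {"tx": 0,"ty": 0,"tz": 0,"twist": 0,"hand": 0.04}

```text
t: 24.78
position: [0.6201, -0.0563, 0.1402]
eef_rot: [-0.0, -0.003, 1.0, -0.0]
contact_force: [0.2, 0.0, -1.1]
width: 0.0402
finger_force: 0.0
```

```bash
python3 p.py .4528,.0642,.14,1.435
```

```text
now [ 0.6201 -0.0563  0.1402] yang 1.577 tilt -1.0 w 0.0402
4 rows
{'tx': 0.042, 'ty': 0.03, 'tz': 0.0, 'twist': 0.04}
{'tx': 0.043, 'ty': 0.029, 'tz': 0.0, 'twist': 0.03}
{'tx': 0.043, 'ty': 0.027, 'tz': 0.0, 'twist': 0.04}
{'tx': 0.045, 'ty': 0.026, 'tz': 0.0, 'twist': 0.03}
```

Emit:
jog_arm:
  moves:
    - {"tx": 0.042,"ty": 0.03,"tz": 0,"twist": 0.04,"hand": 0.04}
    - {"tx": 0.043,"ty": 0.029,"tz": 0,"twist": 0.03,"hand": 0.04}
    - {"tx": 0.043,"ty": 0.027,"tz": 0,"twist": 0.04,"hand": 0.04}
    - {"tx": 0.045,"ty": 0.026,"tz": 0,"twist": 0.03,"hand": 0.04}
    - {"tx": 0,"ty": 0,"tz": 0,"twist": 0,"hand": 0.04}

```text
t: 25.4
position: [0.4506, 0.0661, 0.1406]
eef_rot: [-0.001, 0.065, 0.998, 0.0]
contact_force: [0.4, -0.2, -0.5]
width: 0.0399
finger_force: 0.0
```

Emit:
jog_arm:
  moves:
    - {"tx": 0,"ty": 0,"tz": 0.045,"twist": 0,"hand": 0.04}
    - {"tx": 0,"ty": 0,"tz": 0.045,"twist": 0,"hand": 0.04}
    - {"tx": 0,"ty": 0,"tz": 0.025,"twist": 0,"hand": 0.04}
    - {"tx": 0,"ty": 0,"tz": 0,"twist": 0,"hand": 0.04}
    - {"tx": 0,"ty": 0,"tz": 0,"twist": 0,"hand": 0.04}

```text
t: 26.02
position: [0.4535, 0.0637, 0.0264]
eef_rot: [0.0, 0.067, 0.998, -0.0]
contact_force: [0.2, 0.6, 0.1]
width: 0.0402
finger_force: 0.0
```

```bash
python3 p.py .4528,.0642,.0028,1.435
```

```text
now [0.4535 0.0637 0.0264] yang 1.436 tilt -1.0 w 0.0402
1 rows
{'tx': 0.001, 'ty': 0.0, 'tz': 0.024, 'twist': 0.0}
```

Emit:
jog_arm:
  moves:
    - {"tx": 0.001,"ty": 0,"tz": 0.012,"twist": 0,"hand": 0.04}
    - {"tx": 0,"ty": 0,"tz": 0.006,"twist": 0,"hand": 0.04}
    - {"tx": 0,"ty": 0,"tz": 0.004,"twist": 0,"hand": 0.04}
    - {"tx": 0,"ty": 0,"tz": 0.002,"twist": 0,"hand": 0.03}
    - {"tx": 0,"ty": 0,"tz": 0,"twist": 0,"hand": 0.02}

```text
t: 26.65
position: [0.4515, 0.0641, 0.0016]
eef_rot: [-0.0, 0.067, 0.998, -0.0]
contact_force: [0.7, 0.1, 0.1]
width: 0.0235
finger_force: 0.0
```

Emit:
jog_arm:
  moves:
    - {"tx": 0,"ty": 0,"tz": 0,"twist": 0,"hand": 0}
    - {"tx": 0,"ty": 0,"tz": 0,"twist": 0,"hand": 0}
    - {"tx": 0,"ty": 0,"tz": 0,"twist": 0,"hand": 0}
    - {"tx": 0,"ty": 0,"tz": 0,"twist": 0,"hand": 0}
    - {"tx": 0,"ty": 0,"tz": 0,"twist": 0,"hand": 0}

```text
t: 27.28
position: [0.4516, 0.0641, 0.0018]
eef_rot: [0.0, 0.067, 0.998, 0.0]
contact_force: [-1.4, 0.1, 3.8]
width: 0.0077
finger_force: 15.0
```

```bash
python3 p.py .4528,.0642,.14,1.435 .6395,.1610,.14,1.5746
```

```text
now [0.4516 0.0641 0.0018] yang 1.437 tilt -1.0 w 0.0077
3 rows
{'tx': 0.0, 'ty': 0.0, 'tz': -0.046, 'twist': 0.0}
{'tx': -0.001, 'ty': 0.0, 'tz': -0.046, 'twist': 0.0}
{'tx': 0.0, 'ty': 0.0, 'tz': -0.046, 'twist': 0.0}
4 rows
{'tx': -0.043, 'ty': 0.03, 'tz': 0.0, 'twist': -0.03}
{'tx': -0.044, 'ty': 0.029, 'tz': 0.0, 'twist': -0.04}
{'tx': -0.045, 'ty': 0.027, 'tz': 0.0, 'twist': -0.03}
{'tx': -0.046, 'ty': 0.026, 'tz': 0.0, 'twist': -0.04}
```

Emit:
jog_arm:
  moves:
    - {"tx": 0,"ty": 0,"tz": -0.03,"twist": 0,"hand": 0}
    - {"tx": 0,"ty": 0,"tz": -0.046,"twist": 0,"hand": 0}
    - {"tx": 0,"ty": 0,"tz": -0.046,"twist": 0,"hand": 0}
    - {"tx": 0,"ty": 0,"tz": -0.016,"twist": 0,"hand": 0}
    - {"tx": -0.044,"ty": 0.03,"tz": 0,"twist": -0.03,"hand": 0}

```text
t: 27.9
position: [0.4988, 0.0875, 0.1418]
eef_rot: [0.001, 0.052, 0.999, 0.001]
contact_force: [0.9, 0.1, -0.5]
width: 0.0076
finger_force: 15.0
```

Emit:
jog_arm:
  moves:
    - {"tx": -0.044,"ty": 0.029,"tz": 0,"twist": -0.04,"hand": 0}
    - {"tx": -0.045,"ty": 0.027,"tz": 0,"twist": -0.03,"hand": 0}
    - {"tx": -0.046,"ty": 0.026,"tz": 0,"twist": -0.04,"hand": 0}
    - {"tx": 0,"ty": 0,"tz": 0.02,"twist": 0,"hand": 0}
    - {"tx": 0,"ty": 0,"tz": 0,"twist": 0,"hand": 0}

```text
t: 28.52
position: [0.6376, 0.1599, 0.1175]
eef_rot: [-0.002, -0.003, 1.0, -0.001]
contact_force: [-0.7, 0.3, -0.1]
width: 0.0076
finger_force: 15.0
```

```bash
python3 p.py .6390,.1610,.0056,1.5746
```

```text
now [0.6376 0.1599 0.1175] yang 1.576 tilt -1.0 w 0.0076
3 rows
{'tx': -0.001, 'ty': 0.0, 'tz': 0.037, 'twist': 0.0}
{'tx': 0.0, 'ty': 0.001, 'tz': 0.037, 'twist': 0.0}
{'tx': -0.001, 'ty': 0.0, 'tz': 0.038, 'twist': 0.0}
```

Emit:
jog_arm:
  moves:
    - {"tx": -0.001,"ty": 0.001,"tz": 0.037,"twist": 0,"hand": 0}
    - {"tx": 0,"ty": 0,"tz": 0.037,"twist": 0,"hand": 0}
    - {"tx": 0,"ty": 0,"tz": 0.025,"twist": 0,"hand": 0}
    - {"tx": 0,"ty": 0,"tz": 0.006,"twist": 0,"hand": 0}
    - {"tx": 0,"ty": 0,"tz": 0.003,"twist": 0,"hand": 0}

```text
t: 29.15
position: [0.6405, 0.1615, 0.0126]
eef_rot: [0.0, -0.003, 1.0, 0.0]
contact_force: [0.0, 0.3, -1.1]
width: 0.0073
finger_force: 15.0
```

Emit:
jog_arm:
  moves:
    - {"tx": 0,"ty": 0,"tz": 0.002,"twist": 0,"hand": 0}
    - {"tx": 0,"ty": 0,"tz": 0,"twist": 0,"hand": 0}
    - {"tx": 0,"ty": 0,"tz": 0,"twist": 0,"hand": 0}
    - {"tx": 0,"ty": 0,"tz": 0,"twist": 0,"hand": 0}
    - {"tx": 0,"ty": 0,"tz": 0,"twist": 0,"hand": 0}

```text
t: 29.78
position: [0.6404, 0.1617, 0.0097]
eef_rot: [0.0, -0.003, 1.0, -0.0]
contact_force: [-0.4, -0.9, -0.2]
width: 0.0072
finger_force: 15.0
```

Emit:
jog_arm:
  moves:
    - {"tx": 0,"ty": 0,"tz": 0.002,"twist": 0,"hand": 0}
    - {"tx": 0,"ty": 0,"tz": 0.002,"twist": 0,"hand": 0}
    - {"tx": 0,"ty": 0,"tz": 0,"twist": 0,"hand": 0}
    - {"tx": 0,"ty": 0,"tz": 0,"twist": 0,"hand": 0.015}
    - {"tx": 0,"ty": 0,"tz": 0,"twist": 0,"hand": 0.03}

```text
t: 30.4
position: [0.6404, 0.1617, 0.0057]
eef_rot: [0.0, -0.003, 1.0, -0.0]
contact_force: [-0.9, -0.4, 0.0]
width: 0.0221
finger_force: 0.0
```

Emit:
jog_arm:
  moves:
    - {"tx": 0,"ty": 0,"tz": 0,"twist": 0,"hand": 0.03}
    - {"tx": 0,"ty": 0,"tz": -0.03,"twist": 0,"hand": 0.03}
    - {"tx": 0,"ty": 0,"tz": -0.045,"twist": 0,"hand": 0.03}
    - {"tx": 0,"ty": 0,"tz": -0.05,"twist": 0,"hand": 0.03}
    - {"tx": 0.02,"ty": 0,"tz": -0.04,"twist": 0,"hand": 0.03}

```text
t: 31.02
position: [0.6212, 0.1615, 0.1727]
eef_rot: [0.001, -0.003, 1.0, 0.0]
contact_force: [-0.6, 1.4, 0.2]
width: 0.0301
finger_force: 0.0
```

Emit:
jog_arm:
  moves:
    - {"tx": 0.05,"ty": 0,"tz": -0.01,"twist": 0,"hand": 0.03}
    - {"tx": 0.05,"ty": 0,"tz": 0,"twist": 0,"hand": 0.03}
    - {"tx": 0.05,"ty": 0.02,"tz": 0,"twist": 0,"hand": 0.03}
    - {"tx": 0,"ty": 0.05,"tz": 0,"twist": 0,"hand": 0.03}
    - {"tx": 0,"ty": 0.05,"tz": 0,"twist": 0,"hand": 0.03}

```text
t: 31.65
position: [0.4693, 0.2821, 0.1815]
eef_rot: [0.0, -0.003, 1.0, 0.001]
contact_force: [0.6, -0.1, 0.5]
width: 0.0298
finger_force: 0.0
```

```bash
cat > run3.py <<'E'
from h import *
im=ctrl.get_image("top"); sd=ctrl.get_image("side"); mt=np.array([.6349,.0513,.0038]); it=[]
kf=lambda c:(hsv(c)[:,:,1]>60)&(hsv(c)[:,:,2]>150)
for n,p in (("key_long",(.635,-.056,.004)),("key_short",(.635,.161,.004))):
    q,c=fit(im,n,np.array(p),kf,zoff=.003,pad=6); it.append((n,q,.003))
    d=np.array([[np.cos(mt[2]),np.sin(mt[2])],[-np.sin(mt[2]),np.cos(mt[2])]])@(q[:2]-mt[:2]); print(n,np.round(q,4),round(c,3),"in mat",np.round(d,4))
it+=[("lock_body",np.array([.6365,.050,.01]),.003),("cylinder",np.array([.636,.0503,0]),.021)]
big=outline(im,it)[330:690,580:1380]
s=cv2.resize(sd[100:290,150:270],None,fx=2,fy=2,interpolation=cv2.INTER_CUBIC)[:240]
s=cv2.resize(sd[130:280,160:260],(160,240),interpolation=cv2.INTER_CUBIC)
b=cv2.resize(im,None,fx=.6,fy=.6)[:230]
bot=np.zeros((240,800,3),np.uint8); bot[:, :160]=s; bot[:230,170:170+b.shape[1]]=b
z=cv2.resize(sd[165:215,190:245],(264,240),interpolation=cv2.INTER_CUBIC); bot[:,530:794]=z
cv2.imwrite("pics/f1.png",np.vstack([big,bot])[:,:,::-1])
E
python3 run3.py
```

```text
key_long [ 0.6346 -0.0554  0.0127] 0.482 in mat [-0.0007 -0.1067]
key_short [0.638  0.1621 0.0148] 0.244 in mat [0.0035 0.1108]
```

View pics/f1.png

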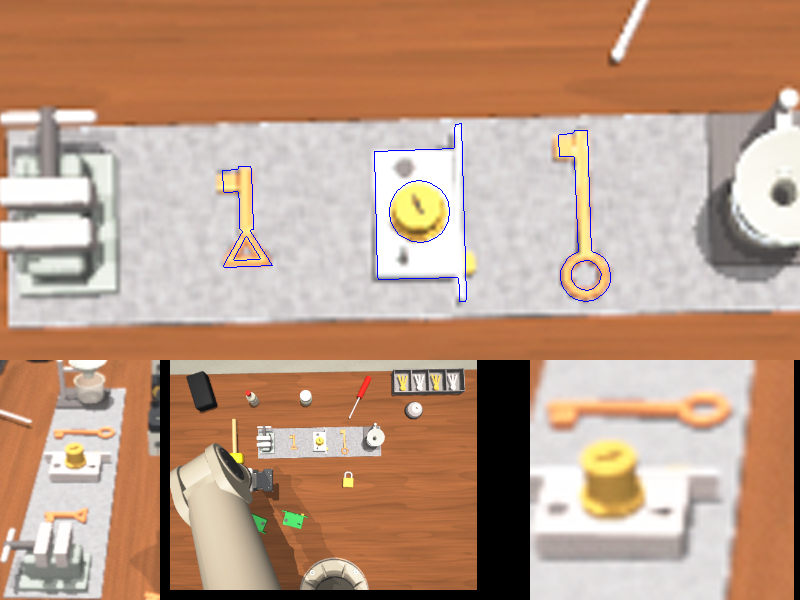

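The final view shows both keys, the lock and the upright cylinder in place on their outlines. Long key to funnel is 118 mm and short key to clamp is 114 mm. The arm is clear.

```bash
python3 -c "
from bench import ctrl
print(ctrl.sign_off())"
```

```text
the job is handed in; nothing more can be done
None
```

The job is handed in: by the last camera check, the lock body is centred with the cylinder upright on it, the long key lies 118 mm from the funnel stand and the short key 114 mm from the clamp. The hand-in gave no verdict.

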